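Refit the wear plate of a magazine feeder

ROBOT

A 6-joint arm with a two-finger parallel gripper is mounted at the origin on the work surface. World frame = base frame: x ahead of the robot, y to its left, z up, the work surface at z = 0. Lengths are in mm, angles in rad, forces in N, time in s.
With the tool pointing down it reaches from about 275 to 825 mm from the base axis. Payload 5.2 kg.
Tool frame: the origin (TCP) lies at the very end of the fingers, on their centre line; the grasp point (between the pads) lies 19 mm behind it (ctrl.pinch_z is the distance from the TCP to the grasp point, in mm); y points along the fingers, x is the direction in which the jaws open and shut, and the axes are right-handed (so a half turn about y gives the same grasp; the last joint's range is limited). The gripper opens to 93 mm and grips with 3 to 60 N. Pads are 15 mm wide; open, the fingers measure 128 mm over their backs; the gripper's body (75 mm by 188 mm) begins 65 mm behind the grasp point.
Start: joints at [1.135, 0.259, 1.535, -0, 1.348, -0.203], TCP at [126.864, 535.173, 179.453] pointing down, gripper open.
Joint ranges: [-3.14, 3.14], [-0.91, 2.08], [0.19, 2.58], [-1.22, 4.36], [0.22, 2.71], [-3.12, 3.12]. Speed limits (rad/s): [2.57, 2.57, 3.14, 3.14, 3.14, 3.14].

INTERFACE

Orientations are given as a unit quaternion [w, x, y, z].
In Python, from workcell import ctrl gives the robot as it stands. The module is installed in compiled form; this text tells all that it offers.
- The arm moves only by the tool jog_arm, never from a script. Its argument "series" is text: rows parted by semicolons, each of 6 numbers parted by spaces: the shift along the tool's x, y, z in cm, then the turn, a rotation vector about the tool's x, y, z in rad. A call has exactly 5 rows; each row shifts and turns the commanded pose from where the row before left it, along the tool's axes as they then stand; what a row does not reach is not made up. A row lasts 1/10 s, in which the tool goes at most 50 mm and 8.59 degrees, less where a joint would pass 70% of its speed; a pose out of reach is approached as far as the arm can. A call with a gripper value outside its range is refused whole. "jaw" is the opening, from 0 (shut) to 1 (fully open), set as the call begins (left out, the last holds). The fingers move at their own pace and stop on an object; the grip force is fixed at half the most. Time passes only in rows, so rows that do not move let the fingers close, or fill a call up. It gives the time, the measured TCP pose, the force and the opening at its end, in the units of the state.
- ctrl.get_state(): the state, without advancing time (a new reading comes with each control period).
- ctrl.camera(name): name is "scene" or "top" or "wrist"; returns the picture (480x640x3 uint8, red, green, blue); there is no depth.
- ctrl.camera_info(name): a dict with "K" (3x3 intrinsics, pixels), "R" (3x3) and "t" (3): a world point X has camera coordinates R X + t; the wrist camera has in their place "tool_from_camera" (4x4, takes a point from camera to tool coordinates, whose origin is the TCP and whose axes are the tool frame's). Camera axes: x right, y down, z forward; pixel columns grow to the right and rows downward; lengths in mm; the calibration is good to about 2 mm. A picture is of the moment at which its call begins: read the wrist's pose just before it. camera_info takes no time and is no camera call.
- ctrl.job_done(): hands the job in, once; it reports no verdict.
The state is a dict: "t": time; "qpos": joint angles; "qvel": joint speeds; "joint_torque": joint torques, N m; "position": TCP position; "orientation": TCP orientation; "wrist_force": force on the tool from outside, world axes, zero at the start; "wrist_torque": the same for the moment, N m; "finger_gap": finger opening in mm.
Only numpy, scipy, OpenCV 4.12 (cv2) and the standard library are available. Lean on these libraries where they do the work, as an engineer would, in place of code of your own. Each camera call takes 0.05 s, during which the arm holds its last target.

TASK

Put the 76 mm wear plate back in the bed of the magazine feeder: lay one end of it over the raised lip, between the side rails, then push it gently from behind, by feel, until it comes up against the end stop under the magazine and drops flat into the pocket behind the lip. Do not force it, leave the other plates and everything else where they are, and let go.

Things in the scene. Friction and masses are not known exactly. Their poses are not given: they have to be found in the camera images.
- plate: the wear plate: a flat aluminium bar 76 mm long (its x) by 50 mm wide (its y) by 10 mm thick, about 0.1 kg, lying loose on the bench at the start with its long sides free; two small dark screw marks on its face. Origin: centre of its underside. Either end may lead; it stays this face up
- feeder: the magazine feeder, fixed to the bench: a green base 360 x 150 x 10 mm (x -130 to +230 mm of its frame) carrying a bright steel bed tray, a clear magazine, gearbox and motor. Origin on its centre line at bench level, z up; the plate is pushed in along its +x. The tray is clamped in slots: with its lip, rails and end stop it is set up to 11 mm either way along x, not reported; it stays put
- bed (a point): fixed point of the feeder (axes as the feeder's) on the centre line, 60 mm before its origin, at the height of the tray's floor, 14 mm above the bench. Here the tray is an open, level apron 66 mm wide, no sides; it reaches some 90 mm back from the lip
- lip_mean (a point): fixed point of the feeder, 20 mm before its origin: where the pocket side of the lip's top would be if the tray were set midway; the real lip is up to 11 mm nearer or farther. The lip is a bar across the tray, 5 mm thick, upright faces, top 4 mm above the floor (18 mm above the bench). Behind it the pocket: 78 mm long, 54 mm wide, floor level with the apron, end stop 8 mm high
- gap (a point): fixed point of the feeder, 42 mm beyond its origin: lower edge of the magazine's front wall, 32 mm above the bench. The pocket's far end lies beneath. The clear magazine with its uprights is 86 mm wide and 210 mm high, 70 mm deep. The pocket's rails are 10 mm high from lip to end stop and flare to about 65 mm apart at the lip
- long_plate: a spare plate of the same stock, 112 x 50 x 10 mm, loose on the bench; not wanted, leave it. Origin: centre of its underside
- short_plate: a spare plate of the same stock, 52 x 50 x 10 mm, loose on the bench; not wanted, leave it. Origin: centre of its underside
- screwdriver: a screwdriver with a black handle lying loose on the bench; leave it
- oil: a small white oil bottle, 40 mm across and 78 mm tall, standing loose on the bench; leave it. Origin: centre of its underside
Not all that is in view belongs to the job. What is shaped like the plate but blue or brown is not meant.

How it is judged:
By the outcome, as a careful person would: the job done as asked, in the order asked, and still so for the second after the job is handed in, with the robot touching nothing.
It also fails if it takes over 48 s, if anything falls off the work surface, if the arm or the gripper's body presses on something with over 40 N, if the wrist force passes 120 N, or if a joint passes its speed limit or range.

## Working session

There is one attempt and no reset: what is moved stays moved. The work goes in short steps, Python scripts to look and compute and a tool call to move; the robot and the scene stay as the last step left them, time stands still between calls to the robot, and variables do not carry over. Pictures are saved under pics/ and viewed, and the job is handed in when it is done.

Besides the shell and the picture viewer there is one more tool, called after "Emit:" by a JSON object that holds its "name" and its "arguments". jog_arm: Moves the arm, as the interface text tells. Its arguments: {"type":"object","properties":{"series":{"type":"string"},"jaw":{"type":"number"}},"required":["series"]}

```bash
mkdir -p pics; python3 - <<'E'
from workcell import ctrl
import cv2,numpy as np
np.set_printoptions(precision=4,suppress=True)
for n in ("scene","top","wrist"):
    s=ctrl.get_state()
    im=ctrl.camera(n); cv2.imwrite(f"pics/{n}0.png",im[:,:,::-1])
    i=ctrl.camera_info(n); print(n,{k:np.array(v).tolist() for k,v in i.items()})
print(ctrl.get_state())
E
```

```text
scene {'K': [[561.1322059630351, 0.0, 319.1572724219387], [0.0, 561.1322059630351, 244.40411832972217], [0.0, 0.0, 1.0]], 'R': [[-0.8195920445252255, 0.5729328931943213, 0.004096394383486134], [0.3430676329359153, 0.4964663697334354, -0.797386821408187], [-0.458882860632982, -0.6521265549106924, -0.6034546185071441]], 't': [528.2116072022534, -104.56862453216553, 1407.0857419401354]}
top {'K': [[468.2215889356787, 0.0, 317.22514847647824], [0.0, 468.2215889356787, 233.3773327594169], [0.0, 0.0, 1.0]], 'R': [[0.1953586976374356, -0.9807168435298854, 0.005426976523193255], [-0.957286632088769, -0.19188828003246686, -0.21628960217801374], [0.2131602291271684, 0.03705888291570327, -0.9763141686544824]], 't': [-230.8097917477283, 537.1323865294287, 727.2061523671525]}
wrist {'K': [[418.7610264401977, 0.0, 318.56152927026284], [0.0, 418.7610264401977, 235.98671861298723], [0.0, 0.0, 1.0]], 'tool_from_camera': [[0.9999993291520731, -0.0004570118115405501, -0.001064347502067101, -1.0542768710584127], [0.0008992524899853525, -0.27286913190856804, 0.9620507409676585, -207.62989589565396], [-0.0007300961308616285, -0.9620510526950561, -0.27286853788586757, 75.84269179381991], [0.0, 0.0, 0.0, 1.0]]}
{'t': 0.15, 'qpos': array([ 1.1352,  0.2592,  1.5358, -0.    ,  1.348 , -0.2028]), 'qvel': array([ 0.0005, -0.0024, -0.0041,  0.0008,  0.0004,  0.0006]), 'joint_torque': array([  0.0008, -43.764 , -28.4237,   0.0719,   0.0379,  -0.0001]), 'position': array([126.6495, 534.7584, 178.826 ]), 'orientation': array([-0.5545,  0.5549,  0.4381, -0.439 ]), 'wrist_force': array([0.0882, 0.0397, 0.3207]), 'wrist_torque': array([ 0.0534, -0.0107,  0.0365]), 'finger_gap': 92.87030259389009}
```

View pics/scene0.png

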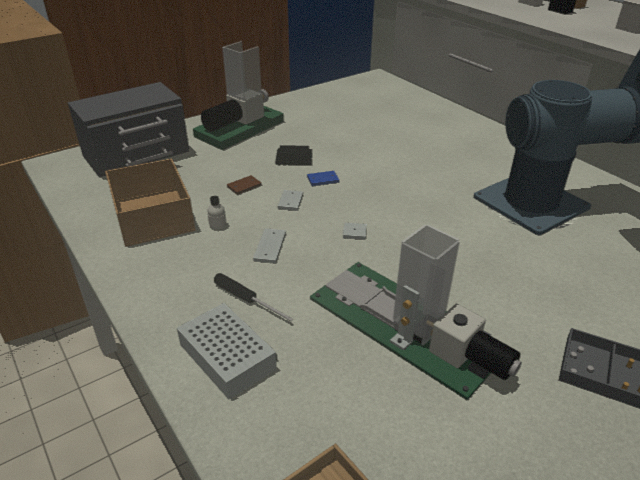

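View pics/top0.png

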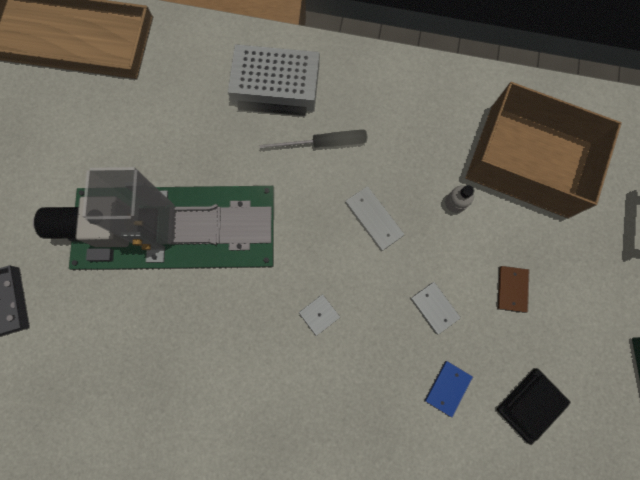

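View pics/wrist0.png

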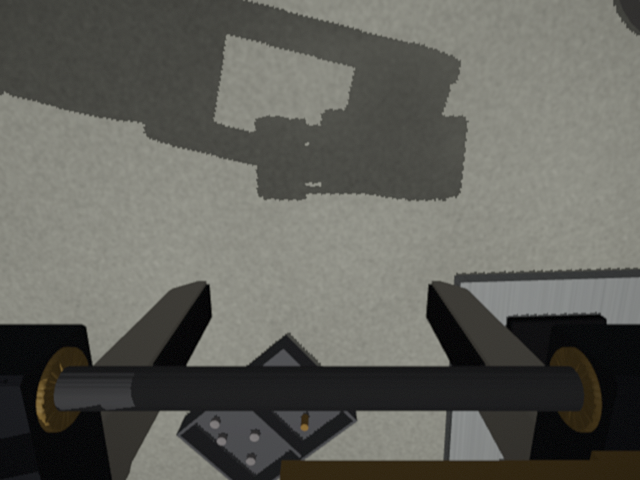

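Aluminium plates in the top picture: (374,220) longest, about 112 mm; (319,314) nearly square, about 52 mm; (435,308) with two marks, middle length. The blue one at (449,389) and the brown one at (514,289) are excluded. I'll confirm with an enlarged crop and measure.

```bash
cat > h.py <<'E'
import cv2,numpy as np
np.set_printoptions(precision=3,suppress=True)
from workcell import ctrl
def unproj(n,px,z):
    i=ctrl.camera_info(n);K,R,t=[np.array(i[k],float) for k in "KRt"]
    px=np.atleast_2d(px).astype(float)
    d=np.c_[px,np.ones(len(px))]@np.linalg.inv(K).T@R   # R^T d
    c=-R.T@t
    return c+d*((z-c[2])/d[:,2])[:,None]
def proj(n,X):
    i=ctrl.camera_info(n);K,R,t=[np.array(i[k],float) for k in "KRt"]
    p=(np.atleast_2d(X)@R.T+t)@K.T
    return p[:,:2]/p[:,2:]
E
python3 - <<'E'
from h import *
im=cv2.imread("pics/top0.png")
hsv=cv2.cvtColor(im,cv2.COLOR_BGR2HSV)
for (u,v) in [(374,220),(319,322),(435,312)]:
    print(im[v,u],im[v+40,u-45])
g=cv2.cvtColor(im,cv2.COLOR_BGR2GRAY)
for n,(x0,y0,x1,y1) in dict(long=(335,175,415,262),short=(290,285,350,345),plate=(400,275,470,342)).items():
    c=g[y0:y1,x0:x1]; _,m=cv2.threshold(c,0,255,cv2.THRESH_OTSU)
    m=cv2.morphologyEx(m,cv2.MORPH_OPEN,np.ones((3,3)))
    cs,_=cv2.findContours(m,cv2.RETR_EXTERNAL,cv2.CHAIN_APPROX_NONE)
    k=max(cs,key=cv2.contourArea).reshape(-1,2)+[x0,y0]
    P=unproj("top",k,10)[:,:2].astype(np.float32)
    r=cv2.minAreaRect(P);print(n,r,cv2.boxPoints(r).tolist())
a=cv2.resize(im[270:350,395:475],None,fx=5,fy=5,interpolation=cv2.INTER_CUBIC)
b=cv2.resize(im[180:280,60:280],None,fx=3.6,fy=3.6,interpolation=cv2.INTER_CUBIC)
cv2.imwrite("pics/crop_plate.png",a);cv2.imwrite("pics/crop_feed.png",b)
E
```

```text
[130 134 134] [119 131 132]
[140 144 142] [123 135 136]
[135 137 136] [121 132 134]
long ((632.817138671875, -216.07186889648438), (161.40911865234375, 145.47329711914062), 10.795304298400879) [[539.9171752929688, -159.73849487304688], [567.1644897460938, -302.6372985839844], [725.7171020507812, -272.4052429199219], [698.4697875976562, -129.50643920898438]]
short ((443.3988952636719, -150.85086059570312), (48.721466064453125, 50.25349807739258), 48.677703857421875) [[408.44329833984375, -152.55491638183594], [446.18402099609375, -185.7369842529297], [478.3544921875, -149.1468048095703], [440.61376953125, -115.96473693847656]]
plate ((494.008056640625, -344.6910400390625), (112.99919128417969, 125.64756774902344), 11.263387680053711) [[426.325927734375, -294.11273193359375], [450.86737060546875, -417.34027099609375], [561.690185546875, -395.26934814453125], [537.1487426757812, -272.04180908203125]]
```

View pics/crop_plate.png

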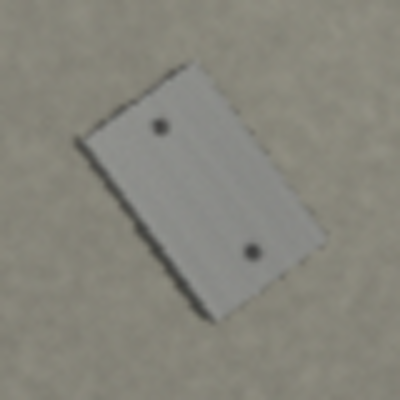

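View pics/crop_feed.png

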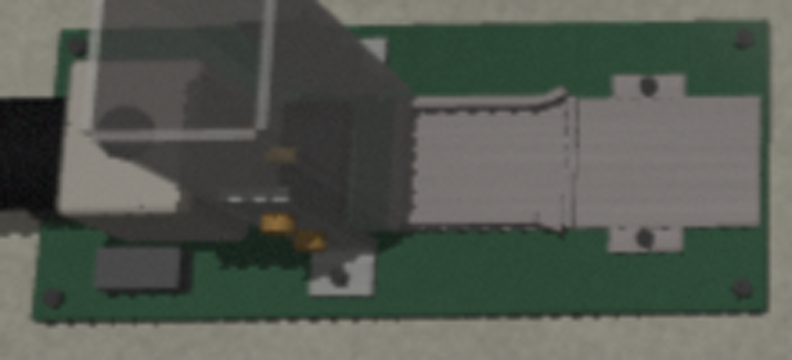

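The crop shows the middle-length plate with two screw marks. Corners are near crop (80,142), (192,62), (327,240), (213,320). In the feeder crop the apron is at the right (crop x 575–760), the lip is at crop x≈567–578, and the pocket runs left under the magazine.

```bash
python3 - <<'E'
from h import *
f=lambda p,s,o:(np.array(p)+.5)/s-.5+o
P=unproj("top",f([(80,142),(192,62),(327,240),(213,320)],5,[395,270]),10)[:,:2]
print("plate",P,[np.linalg.norm(P[i]-P[i-3]) for i in range(4)],P.mean(0))
M=unproj("top",f([(160,127),(252,252)],5,[395,270]),10)[:,:2];d=M[1]-M[0];print("marks mean",M.mean(0),np.degrees(np.arctan2(d[1],d[0])),np.linalg.norm(d))
e=P[3]-P[0]+P[2]-P[1];print("yaw long",np.degrees(np.arctan2(e[1],e[0])))
B=unproj("top",f([(768,20),(767,312),(35,320),(63,30)],3.6,[60,180]),10)[:,:2]
print("base",B,[np.linalg.norm(B[i]-B[i-3]) for i in range(4)])
E=B[2]-B[1];E/=np.linalg.norm(E)
ya=np.arctan2(E[1],E[0]);print("feeder yaw",np.degrees(ya))
N=np.array([-E[1],E[0]])
near=(B[0]+B[1])/2; org=near+130*E; print("org",org)
T=unproj("top",f([(760,97),(760,227),(577,97),(577,228)],3.6,[60,180]),14)[:,:2]
print("apron",(T-org)@np.c_[E,N])
L=unproj("top",f([(566,110),(566,225),(574,110),(575,225)],3.6,[60,180]),18)[:,:2]
print("lip",(L-org)@np.c_[E,N])
E
```

```text
plate [[ 501.86  -300.698]
 [ 537.076 -334.929]
 [ 485.349 -389.364]
 [ 450.943 -354.595]] [np.float64(49.1109370137036), np.float64(75.09254915719934), np.float64(48.91475017672386), np.float64(74.1444261395809)] [ 493.807 -344.896]
marks mean [ 494.35  -345.889] -134.12420295954334 51.986274237424304
yaw long -133.4560252568026
base [[655.346 -22.224]
 [509.126 -53.97 ]
 [435.372 294.685]
 [579.861 326.274]] [np.float64(149.6268069456577), np.float64(356.37018284730226), np.float64(147.9015113254369), np.float64(356.5789237369042)]
feeder yaw 101.94410054802975
org [555.331  89.089]
apron [[-126.307  -33.135]
 [-126.945   33.205]
 [ -34.855  -34.077]
 [ -37.063   32.74 ]]
lip [[-30.446 -26.294]
 [-32.454  31.994]
 [-34.414 -26.253]
 [-36.852  32.042]]
```

```bash
cat >> h.py <<'E'
from scipy.spatial.transform import Rotation as Ro
def Rt(s=None):
    s=s or ctrl.get_state();w,x,y,z=s["orientation"];return Ro.from_quat([x,y,z,w]),np.array(s["position"])
def goal(yawx,pitch=0):
    # tool y down, tool x at yaw yawx (deg)
    a=np.radians(yawx);x=np.array([np.cos(a),np.sin(a),0]);y=np.array([0,0,-1.]);z=np.cross(x,y)
    return Ro.from_matrix(np.c_[x,y,z])*Ro.from_rotvec([np.radians(pitch),0,0])
def to(pos,yawx,pitch=0,pr=True):
    R,p=Rt();G=goal(yawx,pitch)
    print("tool shift cm",R.inv().apply(np.array(pos)-p)/10,"rotvec",(R.inv()*G).as_rotvec(),"deg",np.degrees((R.inv()*G).magnitude()))
E
python3 - <<'E'
from h import *
R,p=Rt();print(R.as_matrix(),p)
x=R.as_matrix()[:,0];print("yaw x",np.degrees(np.arctan2(x[1],x[0])))
for a in (-43.5,136.5): to((494,-345.3,120),a)
s=ctrl.get_state();print(s["wrist_force"])
print(unproj("top",[(449,389),(514,289),(462,195)],8))
E
```

```text
[[ 0.231 -0.001 -0.973]
 [ 0.973 -0.001  0.231]
 [-0.001 -1.     0.   ]] [126.65  534.758 178.826]
yaw x 76.66361283757406
tool shift cm [-77.151   5.973 -56.046] rotvec [ 0.001  2.097 -0.001] deg 120.16361833957194
tool shift cm [-77.151   5.973 -56.046] rotvec [-0.001 -1.044 -0.001] deg 59.8364449961586
[0.088 0.04  0.321]
[[ 365.101 -387.236    8.   ]
 [ 553.065 -476.365    8.   ]
 [ 705.715 -364.704    8.   ]]
```

Emit:
{"name": "jog_arm", "arguments": {"series": "-3.86 0 -2.8 0 0 0;-3.86 0 -2.8 0 0 0;-3.86 0 -2.8 0 0 0;-3.86 0 -2.8 0 0 0;-3.86 0 -2.8 0 0 0", "jaw": 1}}

```text
t: 0.65
position: [218.6, 313.4, 179.3]
orientation: [-0.554, 0.555, 0.439, -0.439]
wrist_force: [1.4, -0.3, 0.1]
finger_gap: 92.9
```

Emit:
{"name": "jog_arm", "arguments": {"series": "-3.86 0 -2.8 0 0 0;-3.86 0 -2.8 0 0 0;-3.86 0 -2.8 0 0 0;-3.86 0 -2.8 0 0 0;-3.86 0 -2.8 0 0 0"}}

```text
t: 1.15
position: [310.4, 93.3, 179.6]
orientation: [-0.554, 0.555, 0.439, -0.438]
wrist_force: [0.9, 0.3, 0.7]
finger_gap: 93.3
```

Emit:
{"name": "jog_arm", "arguments": {"series": "-3.86 0 -2.8 0 0 0;-3.86 0 -2.8 0 0 0;-3.86 0 -2.8 0 0 0;-3.86 0 -2.8 0 0 0;-3.86 0 -2.8 0 0 0"}}

```text
t: 1.65
position: [402.1, -127.2, 179.4]
orientation: [-0.555, 0.555, 0.438, -0.438]
wrist_force: [0.3, 0.3, 0.5]
finger_gap: 93.1
```

Emit:
{"name": "jog_arm", "arguments": {"series": "-3.86 0 -2.8 0 0 0;-3.86 0 -2.8 0 0 0;-3.86 0 -2.8 0 0 0;-3.86 0 -2.8 0 0 0;-3.86 0 -2.8 0 0 0"}}

```text
t: 2.15
position: [494.0, -347.0, 179.0]
orientation: [0.555, -0.555, -0.438, 0.438]
wrist_force: [0.1, -0.1, 0.8]
finger_gap: 93.3
```

Emit:
{"name": "jog_arm", "arguments": {"series": "0 0 0 0 0.149 0;0 0 0 0 0.149 0;0 0 0 0 0.149 0;0 0 0 0 0.149 0;0 0 0 0 0.149 0"}}

```text
t: 2.65
position: [493.4, -345.1, 178.9]
orientation: [0.677, -0.677, -0.204, 0.205]
wrist_force: [-0.2, 0.4, -0.7]
finger_gap: 92.7
```

Emit:
{"name": "jog_arm", "arguments": {"series": "0 0 0 0 0.149 0;0 0 0 0 0.149 0;0 0 0 0 0.149 0;0 0 0 0 0.149 0;0 0 0 0 0.149 0"}}

```text
t: 3.15
position: [493.4, -345.0, 179.0]
orientation: [0.705, -0.705, 0.056, -0.056]
wrist_force: [-0.9, -0.4, -0.3]
finger_gap: 92.8
```

```bash
python3 - <<'E'
from h import *
s=ctrl.get_state();print(s["t"],s["position"],s["qpos"],s["wrist_force"])
to((494,-345.3,60),-43.5)
E
```

```text
3.15 [ 493.435 -344.974  178.998] [-0.795  0.353  1.404 -0.     1.385 -0.637] [-0.854 -0.416 -0.33 ]
tool shift cm [ 0.07 11.9  -0.03] rotvec [-0.     0.601 -0.001] deg 34.43824973964665
```

Emit:
{"name": "jog_arm", "arguments": {"series": "0 2.5 0 0 0.15 0;0 2.5 0 0 0.15 0;0 2.5 0 0 0.15 0;0 2.5 0 0 0.15 0;0 1.9 0 0 0 0"}}

```text
t: 3.65
position: [492.9, -344.5, 58.5]
orientation: [0.657, -0.657, 0.262, -0.26]
wrist_force: [0.2, 0.1, -0.1]
finger_gap: 92.7
```

```bash
python3 - <<'E'
from h import *
to((494,-345.3,3),-43.5)
cv2.imwrite("pics/w1.png",ctrl.camera("wrist")[:,:,::-1])
E
```

```text
tool shift cm [0.149 5.545 0.014] rotvec [-0.     0.003 -0.002] deg 0.20644244929628502
```

View pics/w1.png

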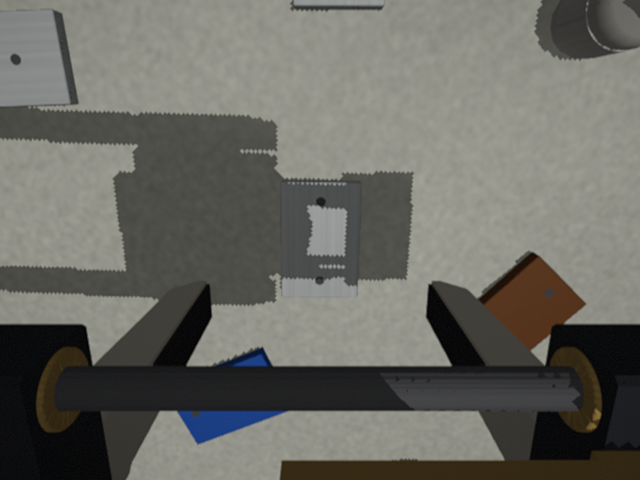

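The wrist picture shows the plate (centre about (320,238)) lined up midway between the fingers, with blue and brown clear of them. I'll descend and grip.

Emit:
{"name": "jog_arm", "arguments": {"series": "0 1.5 0 0 0 0;0 1.5 0 0 0 0;0 1.3 0 0 0 0;0 0.8 0 0 0 0;0 0.4 0 0 0 0"}}

```text
t: 4.2
position: [493.4, -344.9, 4.7]
orientation: [0.658, -0.658, 0.26, -0.259]
wrist_force: [0.5, -0.0, -0.2]
finger_gap: 92.8
```

Emit:
{"name": "jog_arm", "arguments": {"series": "0 0 0 0 0 0;0 0 0 0 0 0;0 0 0 0 0 0;0 0 0 0 0 0;0 0 0 0 0 0", "jaw": 0}}

```text
t: 4.7
position: [493.8, -345.4, 5.9]
orientation: [-0.658, 0.658, -0.259, 0.26]
wrist_force: [0.4, 0.2, 1.2]
finger_gap: 57.8
```

Emit:
{"name": "jog_arm", "arguments": {"series": "0 0 0 0 0 0;0 0 0 0 0 0;0 -0.5 0 0 0 0;0 -1 0 0 0 0;0 -2 0 0 0 0"}}

```text
t: 5.2
position: [492.9, -344.4, 40.1]
orientation: [0.658, -0.657, 0.261, -0.259]
wrist_force: [-0.5, -1.1, -0.4]
finger_gap: 17.6
```

The fingers closed past 50 mm, so the plate was not held. Looking.

```bash
python3 - <<'E'
from h import *
print(Rt()[1],ctrl.get_state()["finger_gap"])
cv2.imwrite("pics/w2.png",ctrl.camera("wrist")[:,:,::-1])
cv2.imwrite("pics/t2.png",ctrl.camera("top")[:,:,::-1])
E
```

```text
[ 492.871 -344.428   40.145] 17.624554093495256
```

View pics/w2.png

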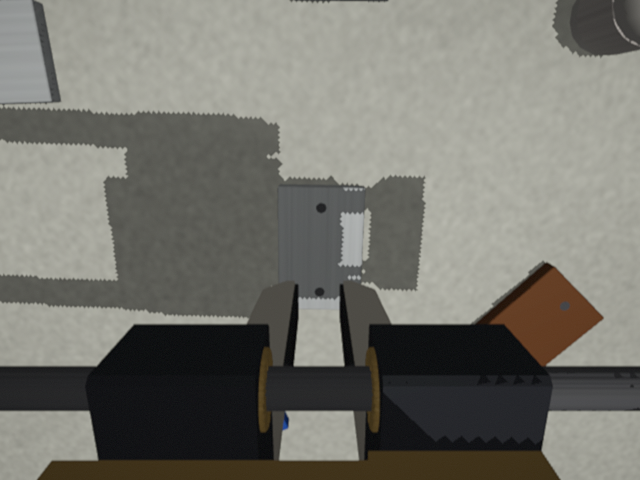

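View pics/t2.png

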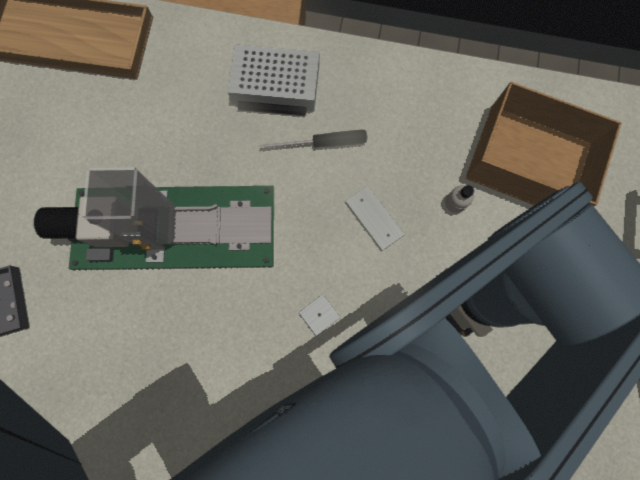

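```bash
cat >> h.py <<'E'
def wun(px,z,Rp=None):
    R,p=Rp or Rt();i=ctrl.camera_info("wrist");K=np.array(i["K"]);T=np.array(i["tool_from_camera"])
    px=np.atleast_2d(px).astype(float)
    d=R.apply((np.c_[px,np.ones(len(px))]@np.linalg.inv(K).T)@T[:3,:3].T)
    c=p+R.apply(T[:3,3])
    return c+d*((z-c[2])/d[:,2])[:,None]
def wpr(X,Rp=None):
    R,p=Rp or Rt();i=ctrl.camera_info("wrist");K=np.array(i["K"]);T=np.array(i["tool_from_camera"])
    q=(R.inv().apply(np.atleast_2d(X)-p)-T[:3,3])@T[:3,:3]@K.T
    return q[:,:2]/q[:,2:]
E
python3 - <<'E'
from h import *
R,p=Rt()
print("tcp px",wpr(p),"tcp proj floor", wpr([p[0],p[1],10]))
X=wun([(278,184),(364,185),(362,305),(278,305),(321,208),(319,292)],10);print(X,X[:4].mean(0),np.linalg.norm(X[4]-X[5]),X[4:].mean(0))
print(R.inv().apply(X-p))
E
```

```text
tcp px [[317.416 265.027]] tcp proj floor [[317.246 245.907]]
[[ 504.619 -304.047   10.   ]
 [ 540.549 -338.557   10.   ]
 [ 489.371 -394.676   10.   ]
 [ 450.888 -358.439   10.   ]
 [ 513.088 -331.441   10.   ]
 [ 475.705 -369.656   10.   ]] [ 496.357 -348.93    10.   ] 53.458872504955835 [ 494.397 -350.548   10.   ]
[[-22.853  33.624  37.58 ]
 [ 26.96   33.922  36.918]
 [ 27.914  33.945 -39.027]
 [-24.944  33.629 -38.848]
 [  2.043  33.776  23.357]
 [  0.843  33.781 -30.088]]
```

```bash
python3 - <<'E'
from h import *
a=cv2.imread("pics/w2.png");b=cv2.imread("pics/w1.png")
c=np.hstack([cv2.resize(b[230:430,90:240],None,fx=2.6,fy=2.6),cv2.resize(a[230:430,240:390],None,fx=2.6,fy=2.6)])
cv2.imwrite("pics/z1.png",np.clip(c.astype(int)*2,0,255).astype(np.uint8))
R,p=Rt()
for x in (8.8,46.5):
  for y in (0,-19,-40):
    for z in(7.5,-7.5): print(x,y,z,wpr(p+R.apply([x,y,z])))
E
```

```text
8.8 0 7.5 [[334.279 251.456]]
8.8 0 -7.5 [[334.008 278.328]]
8.8 -19 7.5 [[335.702 263.807]]
8.8 -19 -7.5 [[335.378 292.834]]
8.8 -40 7.5 [[337.611 280.378]]
8.8 -40 -7.5 [[337.208 312.22 ]]
46.5 0 7.5 [[406.623 251.414]]
46.5 0 -7.5 [[405.01  278.289]]
46.5 -19 7.5 [[414.655 263.762]]
46.5 -19 -7.5 [[412.735 292.793]]
46.5 -40 7.5 [[425.431 280.329]]
46.5 -40 -7.5 [[423.059 312.176]]
```

View pics/z1.png

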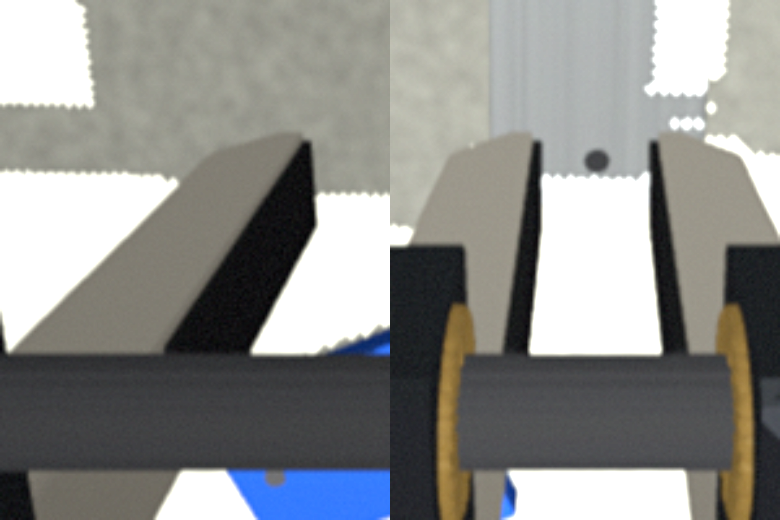

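```bash
python3 - <<'E'
from h import *
print(ctrl.pinch_z,[a for a in dir(ctrl) if a[0]!='_'],ctrl.get_state()["position"],ctrl.get_state()["finger_gap"])
R,p=Rt();im=ctrl.camera("scene")[:,:,::-1].copy()
q=proj("scene",[p,p+[0,0,43],[p[0],p[1],0]]);print(q)
c=q[0].astype(int);x0,y0=c[0]-60,c[1]-60
a=cv2.resize(im[y0:y0+110,x0:x0+130],None,fx=5,fy=5,interpolation=cv2.INTER_CUBIC)
for k,u in enumerate(q): cv2.drawMarker(a,tuple(((u-[x0,y0])*5).astype(int)),[(0,0,255),(0,255,0),(255,0,0)][k],cv2.MARKER_CROSS,12,1)
cv2.imwrite("pics/s3.png",a)
E
```

```text
18.8 ['MotionError', 'camera', 'camera_info', 'get_state', 'job_done', 'pinch_z'] [ 495.499 -346.961   43.769] 9.598998157683207
[[288.041 186.754]
 [287.517 171.435]
 [288.554 201.766]]
```

View pics/s3.png

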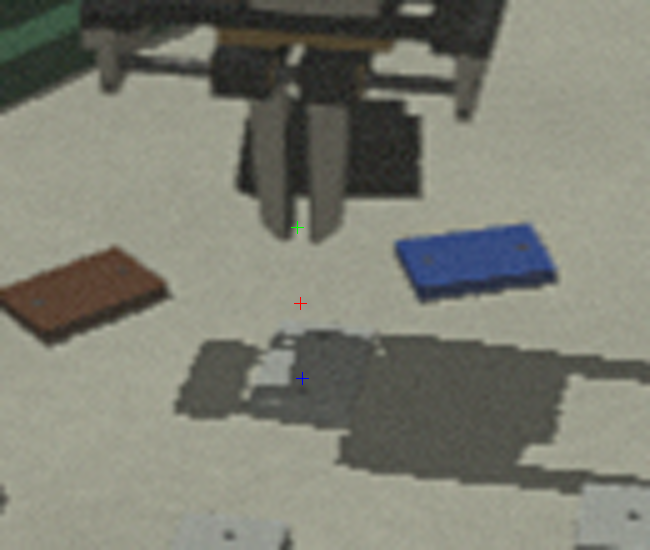

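Both cameras agree that the real fingertips sit about 38–42 mm short of the reported TCP. In the scene crop the tips are near (285,238), well above the red TCP cross. That explains why the fingers closed above the plate. I'll open, go lower and find the bench by feel.

Emit:
{"name": "jog_arm", "arguments": {"series": "0 0 0 0 0 0;0 0 0 0 0 0;0 0 0 0 0 0;0 0 0 0 0 0;0 0 0 0 0 0", "jaw": 1}}

```text
t: 5.85
position: [493.5, -345.0, 40.1]
orientation: [0.658, -0.658, 0.26, -0.259]
wrist_force: [-0.3, -0.5, -0.2]
finger_gap: 41.0
```

Emit:
{"name": "jog_arm", "arguments": {"series": "0 0 0 0 0 0;0 0 0 0 0 0;0 0 0 0 0 0;0 1 0 0 0 0;0 1 0 0 0 0"}}

```text
t: 6.35
position: [493.7, -345.3, 19.9]
orientation: [-0.658, 0.658, -0.259, 0.26]
wrist_force: [-0.4, 0.2, -1.0]
finger_gap: 81.0
```

Emit:
{"name": "jog_arm", "arguments": {"series": "0 1 0 0 0 0;0 1 0 0 0 0;0 1 0 0 0 0;0 0.8 0 0 0 0;0 0 0 0 0 0"}}

```text
t: 6.85
position: [492.8, -344.3, -19.2]
orientation: [0.658, -0.657, 0.261, -0.259]
wrist_force: [0.1, -1.1, -0.2]
finger_gap: 93.2
```

```bash
python3 - <<'E'
from h import *
s=ctrl.get_state();print(s["position"],s["wrist_force"])
R,p=Rt();im=ctrl.camera("scene")[:,:,::-1].copy()
q=proj("scene",[p,p+[0,0,38]]);print(q)
c=q[0].astype(int);x0,y0=c[0]-60,c[1]-70
a=cv2.resize(im[y0:y0+110,x0:x0+130],None,fx=6,fy=5.4,interpolation=cv2.INTER_CUBIC)
cv2.imwrite("pics/s4.png",a)
cv2.imwrite("pics/w4.png",ctrl.camera("wrist")[:,:,::-1])
E
```

```text
[ 492.785 -344.335  -19.196] [ 0.114 -1.146 -0.227]
[[290.239 208.309]
 [289.826 195.52 ]]
```

View pics/s4.png

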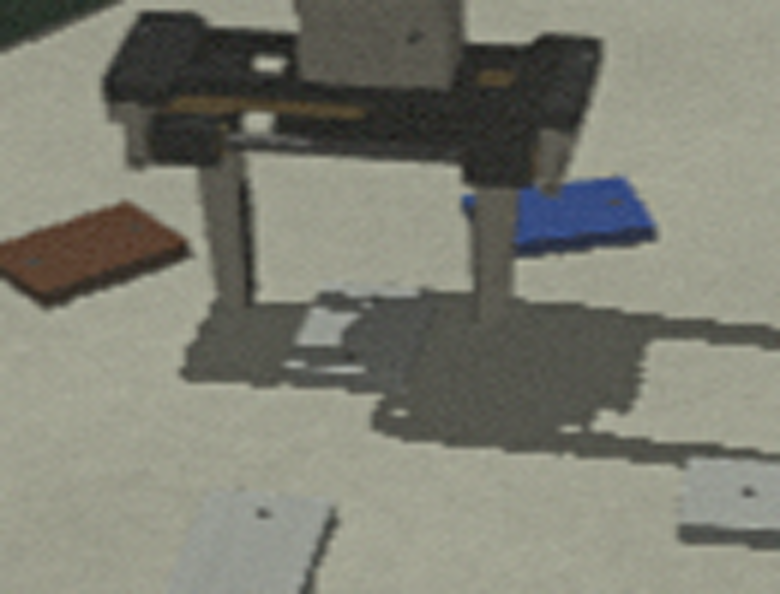

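View pics/w4.png

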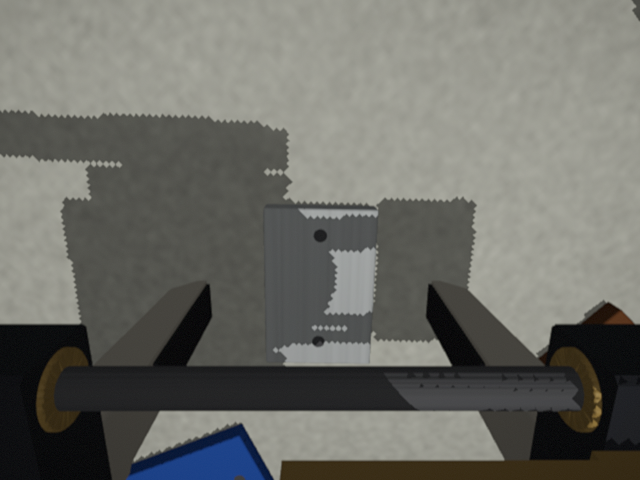

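The fingers straddle the plate, with the tips still above the bench. I'll continue down in small steps, watching the force.

Emit:
{"name": "jog_arm", "arguments": {"series": "0 0.4 0 0 0 0;0 0.4 0 0 0 0;0 0.3 0 0 0 0;0 0.2 0 0 0 0;0 0 0 0 0 0"}}

```text
t: 7.45
position: [493.5, -345.0, -30.9]
orientation: [0.658, -0.658, 0.26, -0.259]
wrist_force: [-0.3, 0.5, 1.1]
finger_gap: 93.0
```

Emit:
{"name": "jog_arm", "arguments": {"series": "0 0.1 0 0 0 0;0 0.1 0 0 0 0;0 0.1 0 0 0 0;0 0 0 0 0 0;0 0 0 0 0 0"}}

```text
t: 7.95
position: [493.7, -345.2, -33.5]
orientation: [-0.658, 0.658, -0.26, 0.26]
wrist_force: [0.2, -0.7, 0.2]
finger_gap: 93.0
```

Emit:
{"name": "jog_arm", "arguments": {"series": "0 0.1 0 0 0 0;0 0.1 0 0 0 0;0 0.1 0 0 0 0;0 0 0 0 0 0;0 0 0 0 0 0"}}

```text
t: 8.45
position: [493.6, -345.2, -36.6]
orientation: [0.658, -0.658, 0.26, -0.26]
wrist_force: [0.4, 0.6, -0.2]
finger_gap: 93.1
```

Emit:
{"name": "jog_arm", "arguments": {"series": "0 0.1 0 0 0 0;0 0.1 0 0 0 0;0 0 0 0 0 0;0 0 0 0 0 0;0 0 0 0 0 0"}}

```text
t: 8.95
position: [493.7, -345.2, -38.5]
orientation: [-0.658, 0.658, -0.26, 0.26]
wrist_force: [0.4, 0.1, -1.1]
finger_gap: 92.8
```

Emit:
{"name": "jog_arm", "arguments": {"series": "0 0.1 0 0 0 0;0 0 0 0 0 0;0 0.1 0 0 0 0;0 0 0 0 0 0;0 0 0 0 0 0"}}

```text
t: 9.45
position: [493.8, -345.4, -38.9]
orientation: [-0.658, 0.658, -0.259, 0.26]
wrist_force: [-2.2, 2.3, 11.6]
finger_gap: 93.0
```

```bash
python3 - <<'E'
from h import *
s=ctrl.get_state();print(s["position"],s["wrist_force"])
R,p=Rt();im=ctrl.camera("scene")[:,:,::-1].copy()
x0,y0=230,138
a=cv2.resize(im[y0:y0+110,x0:x0+130],None,fx=6,fy=5.4,interpolation=cv2.INTER_CUBIC)
cv2.imwrite("pics/s5.png",a)
E
```

```text
[ 493.784 -345.35   -38.926] [-2.242  2.331 11.585]
```

View pics/s5.png

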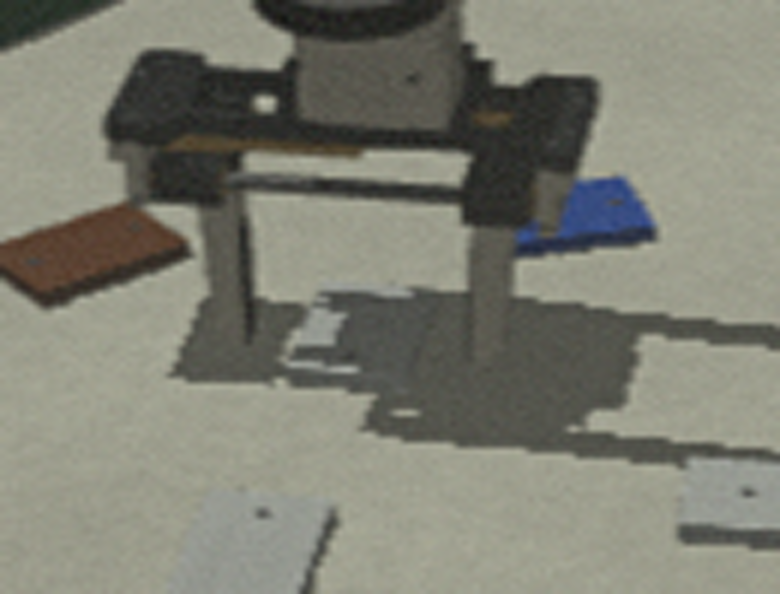

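Bench contact at 11.6 N with reported z −38.9, so tip height = reported z + 39. I'll back off 3 mm and close fully before lifting.

Emit:
{"name": "jog_arm", "arguments": {"series": "0 -0.3 0 0 0 0;0 0 0 0 0 0;0 0 0 0 0 0;0 0 0 0 0 0;0 0 0 0 0 0", "jaw": 0}}

```text
t: 10.0
position: [493.5, -345.1, -37.9]
orientation: [0.658, -0.658, 0.26, -0.259]
wrist_force: [0.3, 0.2, 0.4]
finger_gap: 57.7
```

Emit:
{"name": "jog_arm", "arguments": {"series": "0 0 0 0 0 0;0 0 0 0 0 0;0 0 0 0 0 0;0 0 0 0 0 0;0 0 0 0 0 0"}}

```text
t: 10.5
position: [493.6, -345.1, -37.7]
orientation: [0.658, -0.658, 0.26, -0.26]
wrist_force: [0.6, -0.3, -1.1]
finger_gap: 49.7
```

Gripped at 49.7 mm. I'll lift, carry it over and turn.

Emit:
{"name": "jog_arm", "arguments": {"series": "0 -0.5 0 0 0 0;0 -2 0 0 0 0;0 -3 0 0 0 0;0 -2 0 0 0 0;-2.05 0 3.23 0 0 0"}}

```text
t: 11.0
position: [503.0, -313.5, 41.6]
orientation: [-0.655, 0.659, -0.258, 0.264]
wrist_force: [0.9, -0.0, -1.0]
finger_gap: 49.7
```

Emit:
{"name": "jog_arm", "arguments": {"series": "-2.05 0 3.23 0 0 0;-2.05 0 3.23 0 0 0;-2.05 0 3.23 0 0 0;-2.05 0 3.23 0 0 0;-2.05 0 3.23 0 0 0"}}

```text
t: 11.5
position: [536.4, -118.2, 38.0]
orientation: [-0.658, 0.658, -0.259, 0.26]
wrist_force: [0.0, -0.4, -1.3]
finger_gap: 49.6
```

Emit:
{"name": "jog_arm", "arguments": {"series": "-2.05 0 3.23 0 0 0;-2.05 0 3.23 0 0 0;-2.05 0 3.23 0 0 0;0 0 0 0 -0.14 0;0 0 0 0 -0.14 0"}}

```text
t: 12.0
position: [557.6, -5.2, 37.9]
orientation: [0.688, -0.688, 0.162, -0.163]
wrist_force: [0.7, -0.6, -1.3]
finger_gap: 49.6
```

Emit:
{"name": "jog_arm", "arguments": {"series": "0 0 0 0 -0.14 0;0 0 0 0 -0.14 0;0 0 0 0 -0.14 0;0 0 0 0 -0.14 0;0 0 0 0 -0.13 0"}}

```text
t: 12.5
position: [557.6, -6.8, 37.9]
orientation: [-0.703, 0.703, 0.079, -0.079]
wrist_force: [0.4, 0.4, -1.5]
finger_gap: 49.5
```

```bash
python3 - <<'E'
from h import *
to((567.8,30.4,30),12.1)
s=ctrl.get_state();print(s["t"],s["finger_gap"],s["qpos"])
np.save("p6.npy",np.r_[s["position"],s["orientation"]])
cv2.imwrite("pics/w6.png",ctrl.camera("wrist")[:,:,::-1])
cv2.imwrite("pics/t6.png",ctrl.camera("top")[:,:,::-1])
E
```

```text
tool shift cm [1.822 0.79  3.404] rotvec [0.    0.013 0.   ] deg 0.7179182215553701
12.5 49.54757702849272 [-0.212  0.405  1.701  0.     1.035 -0.436]
```

View pics/w6.png

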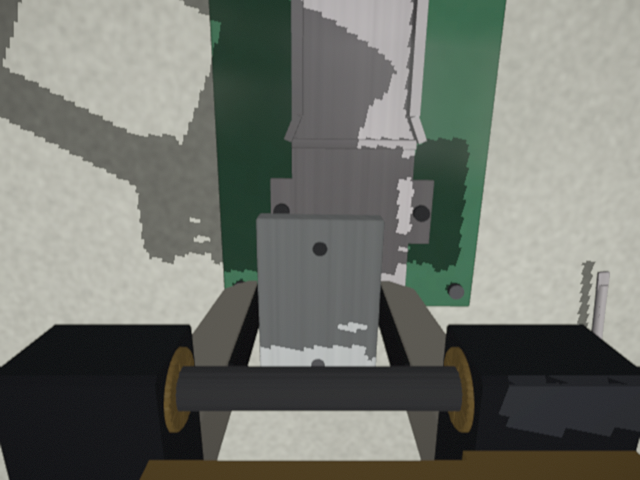

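View pics/t6.png

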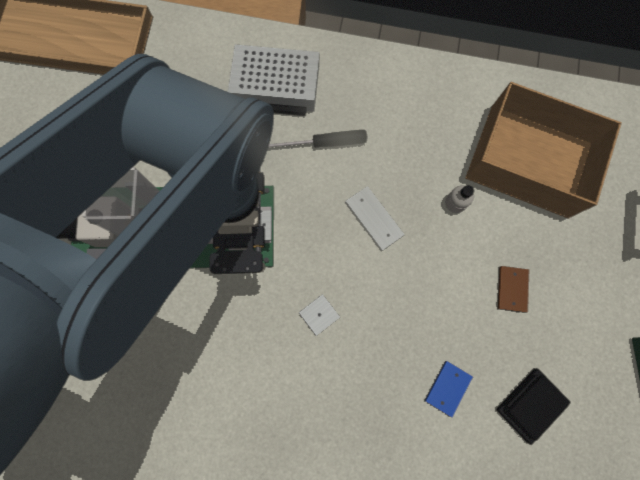

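The plate is held square (top edge v≈215, u 258–382). The lip runs across at v≈140–147, with the rail flares at u≈287 and 425. The upper arm looks close to the magazine, so I'll check that from the scene camera while measuring the lip.

```bash
python3 - <<'E'
from h import *
cv2.imwrite("pics/s6.png",ctrl.camera("scene")[:,:,::-1])
a=cv2.imread("pics/w6.png")
cv2.imwrite("pics/z6.png",np.clip(cv2.resize(a[90:300,200:500],None,fx=2.6,fy=2.6,interpolation=cv2.INTER_CUBIC).astype(int)*1.5,0,255).astype(np.uint8))
E
```

```text
(no output)
```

View pics/s6.png

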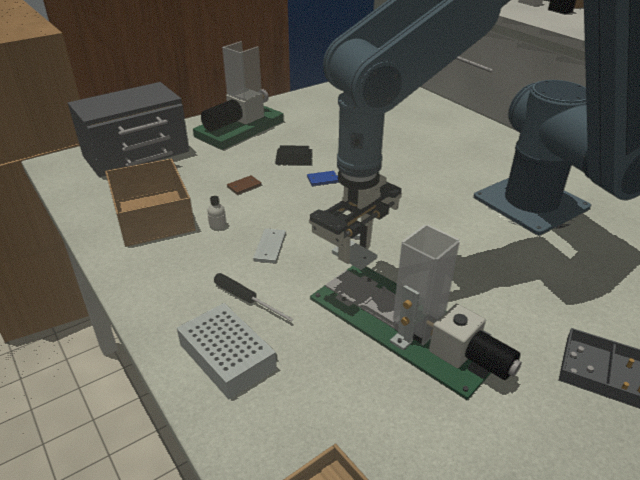

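View pics/z6.png

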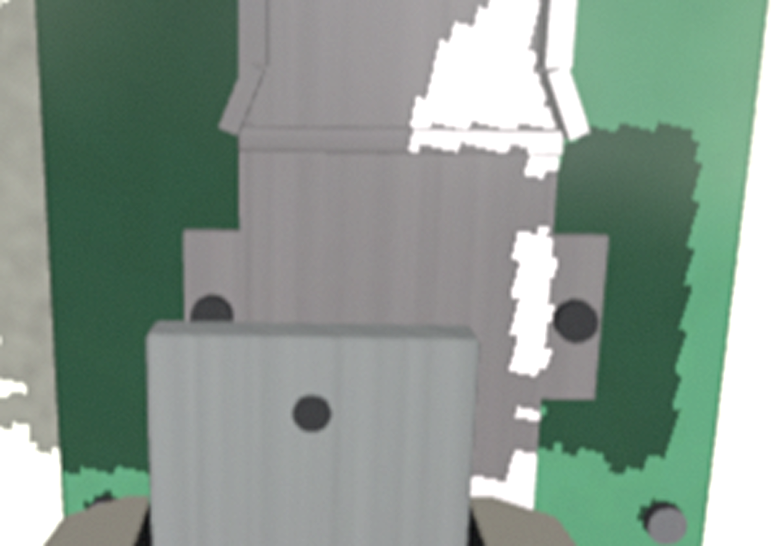

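```bash
python3 - <<'E'
from h import *
v=np.load("p6.npy");Rp=(Ro.from_quat(v[[4,5,6,3]]),v[:3])
f=lambda p:(np.array(p)+.5)/2.6-.5+[200,90]
L=wun(f([(250,127),(540,131),(250,150),(540,155)]),18,Rp)
A=wun(f([(240,200),(553,200),(240,310),(543,480)]),14,Rp)
print("lip",L,"\napron",A)
d=L[0]-L[1];print("lip dir",np.degrees(np.arctan2(-d[1],-d[0])))
E=np.array([np.cos(np.radians(102.1)),np.sin(np.radians(102.1))]);N=np.array([-E[1],E[0]])
org=np.array([555.3,89.1]);F=np.c_[E,N]
print("feederframe lip",(L[:,:2]-org)@F,"apron",(A[:,:2]-org)@F)
R,p=Rp
print("toolframe lip",R.inv().apply(L-p),"apron",R.inv().apply(A-p))
# plate lead edge top: bottom at p.z+37.7
P=wun(f([(150,335),(475,337),(312,413)]),p[2]+47.7,Rp);print("plate tool",R.inv().apply(P-p))
E
```

```text
lip [[531.17   52.639  18.   ]
 [589.016  64.942  18.   ]
 [532.119  48.141  18.   ]
 [590.351  60.317  18.   ]] 
apron [[532.05   37.223  14.   ]
 [596.494  51.842  14.   ]
 [536.892  14.003  14.   ]
 [612.02   -9.356  14.   ]]
lip dir 12.00699319864583
feederframe lip [[-30.593  31.237]
 [-30.689 -27.903]
 [-35.19   31.251]
 [-35.491 -28.239]] apron [[ -45.85    33.607]
 [ -45.065  -32.469]
 [ -69.57    33.741]
 [-108.158  -34.821]]
toolframe lip [[-12.573  19.886  63.857]
 [ 46.562  19.911  63.02 ]
 [-12.644  19.887  59.26 ]
 [ 46.838  19.912  58.214]] apron [[-15.135  23.888  48.631]
 [ 50.945  23.915  48.588]
 [-15.565  23.892  24.914]
 [ 52.508  23.928 -14.529]]
plate tool [[-24.488 -47.717  36.564]
 [ 24.581 -47.697  36.227]
 [ -0.032 -47.705  24.202]]
```

Both cameras put the lip's pocket side at feeder x ≈ −30.6 (tray set about 10.6 mm towards the entry), yaw 12.0°, centred. I'll work out the laying pose: lead end about 10 mm past the lip, pitched about 3.7°.

```bash
python3 - <<'E'
from h import *
to((566.7,36.0,37.9),12.05,3.7)
E
```

```text
tool shift cm [ 1.808 -0.011  3.994] rotvec [0.065 0.005 0.   ] deg 3.7192497856511015
```

Emit:
{"name": "jog_arm", "arguments": {"series": "0.9 0 2 0 0.005 0;0.9 0 2 0 0 0;0 0 0 0.065 0 0;0 2 -0.13 0 0 0;0 2 -0.13 0 0 0"}}

```text
t: 13.15
position: [567.7, 35.7, -2.3]
orientation: [0.726, -0.68, -0.072, 0.075]
wrist_force: [-0.4, 0.2, -1.1]
finger_gap: 49.7
```

Emit:
{"name": "jog_arm", "arguments": {"series": "0 0.8 -0.05 0 0 0;0 0.5 -0.03 0 0 0;0 0 0 0 0 0;0 0 0 0 0 0;0 0 0 0 0 0"}}

```text
t: 13.65
position: [567.3, 36.1, -14.8]
orientation: [0.725, -0.68, -0.073, 0.077]
wrist_force: [0.3, 0.2, -0.8]
finger_gap: 49.8
```

```bash
python3 - <<'E'
from h import *
to((566.7,36.0,-21.2),12.05,3.7)
s=ctrl.get_state();print(s["t"],s["finger_gap"],s["wrist_force"])
cv2.imwrite("pics/w7.png",ctrl.camera("wrist")[:,:,::-1])
E
```

```text
tool shift cm [-0.057  0.642 -0.035] rotvec [0.    0.003 0.001] deg 0.1646180476187866
13.65 49.77127204516679 [ 0.251  0.22  -0.755]
```

View pics/w7.png

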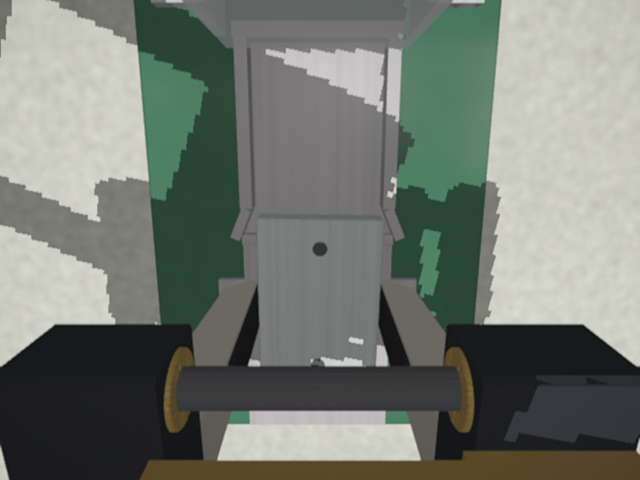

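The plate's lead end (v≈216) is over the lip, centred between the flares (u≈237–400). I'll lower by feel.

Emit:
{"name": "jog_arm", "arguments": {"series": "0 0.2 0 0 0 0;0 0.2 0 0 0 0;0 0.1 0 0 0 0;0 0 0 0 0 0;0 0 0 0 0 0"}}

```text
t: 14.2
position: [566.4, 36.4, -20.7]
orientation: [0.726, -0.68, -0.073, 0.078]
wrist_force: [-0.4, 0.6, -1.3]
finger_gap: 49.4
```

Emit:
{"name": "jog_arm", "arguments": {"series": "0 0.1 0 0 0 0;0 0 0 0 0 0;0 0.1 0 0 0 0;0 0 0 0 0 0;0 0 0 0 0 0"}}

```text
t: 14.7
position: [566.6, 36.4, -21.4]
orientation: [0.725, -0.68, -0.073, 0.077]
wrist_force: [-3.1, -0.6, 9.7]
finger_gap: 49.6
```

Contact on the bed at 9.7 N. I'll ease off 1 mm and open only slightly, because the clamp bolts are nearby.

Emit:
{"name": "jog_arm", "arguments": {"series": "0 -0.1 0 0 0 0;0 0 0 0 0 0;0 0 0 0 0 0;0 0 0 0 0 0;0 0 0 0 0 0", "jaw": 0.62}}

```text
t: 15.2
position: [566.4, 36.5, -21.9]
orientation: [0.726, -0.68, -0.073, 0.078]
wrist_force: [-0.1, -0.1, -0.3]
finger_gap: 57.7
```

```bash
python3 - <<'E'
from h import *
s=ctrl.get_state();print(s["t"],s["position"],s["finger_gap"],s["wrist_force"])
cv2.imwrite("pics/w8.png",ctrl.camera("wrist")[:,:,::-1])
E
```

```text
15.2 [566.358  36.521 -21.862] 57.65957433242258 [-0.08  -0.109 -0.276]
```

View pics/w8.png

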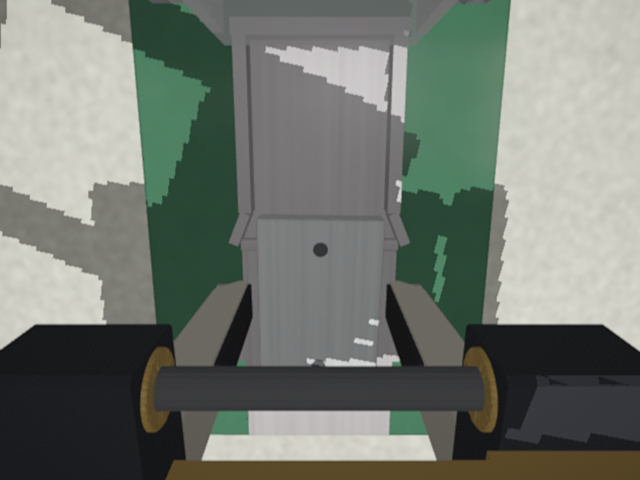

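The plate lies free over the lip, with the fingers 4 mm clear each side. I'll lift, back off, close and tilt for the push, which keeps the camera and wrist away from the magazine.

Emit:
{"name": "jog_arm", "arguments": {"series": "0 -0.5 0 0 0 0;0 -1.5 0 0 0 0;0 -2 0 0 0 0;0 0 -3 0 0 0;0 0 -3 0.135 0 0"}}

```text
t: 15.75
position: [580.0, -20.2, 16.7]
orientation: [0.77, -0.629, -0.071, 0.085]
wrist_force: [1.1, 0.6, -1.0]
finger_gap: 57.5
```

Emit:
{"name": "jog_arm", "arguments": {"series": "0 0 0 0 0 0;0 0 0 0 0 0;0 0 0 0 0 0;0 0 0 0 0 0;0 0 0 0 0 0", "jaw": 0}}

```text
t: 16.25
position: [579.4, -22.5, 14.6]
orientation: [0.77, -0.629, -0.068, 0.083]
wrist_force: [-1.0, 0.4, 0.0]
finger_gap: 22.3
```

```bash
cat >> h.py <<'E'
Ef=np.array([np.cos(np.radians(102.05)),np.sin(np.radians(102.05)),0]);Nf=np.array([-Ef[1],Ef[0],0]);O=np.array([555.3,89.1,0])
def tip(s=None):
    R,p=Rt(s);t=p+R.apply([0,-39,0]);d=t-O
    return np.array([d@Ef,d@Nf,t[2]])
def tipto(x,y,z,pitch):
    R,p=Rt();G=goal(12.05,pitch)
    T=O+x*Ef+y*Nf+np.array([0,0,z])+G.apply([0,39,0])
    print("tip",tip(),"shift cm (R now)",R.inv().apply(T-p)/10,"rot",(R.inv()*G).as_rotvec())
E
python3 - <<'E'
from h import *
s=ctrl.get_state();print(s["t"],s["finger_gap"])
tipto(-112,0,17.5,np.degrees(.2))
Rp=Rt();im=ctrl.camera("wrist")[:,:,::-1];np.save("p9.npy",np.r_[s["position"],s["orientation"]])
cv2.imwrite("pics/w9.png",im)
E
```

```text
16.25 22.346013254125637
tip [-121.956   -0.282   52.819] shift cm (R now) [-0.018  3.659  0.275] rot [ 0.     0.006 -0.001]
```

View pics/w9.png

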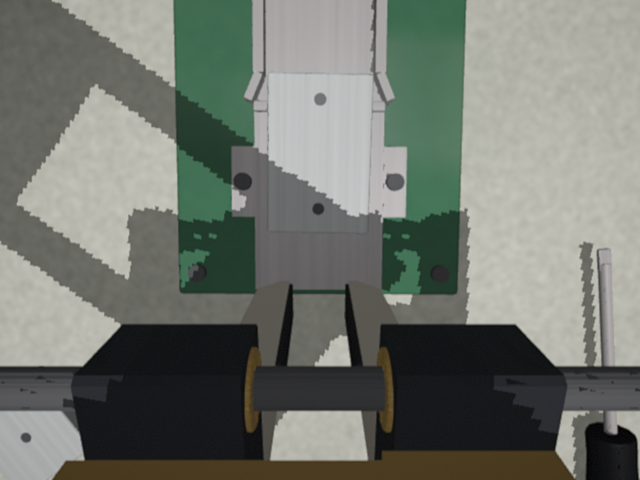

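The plate is lying over the lip (lead v≈73, rear v≈231), central between the flares. I'll locate its rear edge precisely.

```bash
python3 - <<'E'
from h import *
v=np.load("p9.npy");Rp=(Ro.from_quat(v[[4,5,6,3]]),v[:3])
for px,z in (((268,231),24),((369,232),24),((269,73),29),((368,74),29),((320,99),28.5),((318,209),25)):
    d=wun(px,z,Rp)[0]-O;print(px,d@Ef,d@Nf)
E
```

```text
(268, 231) -95.4042102053231 25.71117188727486
(369, 232) -95.64852215931622 -24.868315425085925
(269, 73) -19.879063853581112 24.29748522000068
(368, 74) -20.12322567980124 -22.713786237091217
(320, 99) -31.719292104870533 0.015448060394154792
(318, 209) -84.2693054173203 0.72307129616485
```

Emit:
{"name": "jog_arm", "arguments": {"series": "0 1 0.08 0 0.006 0;0 1 0.08 0 0 0;0 0.9 0.07 0 0 0;0 0.6 0.05 0 0 0;0 0 0 0 0 0"}}

```text
t: 16.8
position: [576.4, -14.4, -20.8]
orientation: [0.77, -0.629, -0.064, 0.081]
wrist_force: [-0.5, -0.3, 0.7]
finger_gap: 0.7
```

```bash
python3 - <<'E'
from h import *
s=ctrl.get_state();print(s["finger_gap"],s["wrist_force"])
tipto(-60,0,18,np.degrees(.2))
print(Rt()[0].inv().apply(Ef))
E
```

```text
0.6847372398393627 [-0.544 -0.322  0.666]
tip [-113.461    0.833   17.417] shift cm (R now) [0.079 1.012 5.244] rot [-0.001 -0.004 -0.003]
[-0.003  0.2    0.98 ]
```

Now pushing forward along the bed: first the approach, then moderate steps.

Emit:
{"name": "jog_arm", "arguments": {"series": "0.04 0.1 0.49 0 0 0;0.04 0.1 0.49 0 0 0;0 0.1 0.49 0 0 0;0 0.1 0.49 0 0 0;0 0.1 0.49 0 0 0"}}

```text
t: 17.3
position: [573.4, 9.9, -19.1]
orientation: [0.77, -0.63, -0.065, 0.08]
wrist_force: [-0.3, -1.1, -0.2]
finger_gap: 0.8
```

Emit:
{"name": "jog_arm", "arguments": {"series": "0 0.1 0.49 0 0 0;0 0.1 0.49 0 0 0;0 0.1 0.49 0 0 0;0 0.1 0.49 0 0 0;0 0.1 0.49 0 0 0"}}

```text
t: 17.8
position: [568.2, 34.2, -19.3]
orientation: [0.77, -0.63, -0.065, 0.08]
wrist_force: [1.1, -1.7, 1.4]
finger_gap: 0.4
```

```bash
python3 - <<'E'
from h import *
s=ctrl.get_state();print(s["t"],tip(),s["wrist_force"])
cv2.imwrite("pics/w10.png",ctrl.camera("wrist")[:,:,::-1])
E
```

```text
17.8 [-64.069  -1.161  18.89 ] [ 1.076 -1.723  1.368]
```

View pics/w10.png

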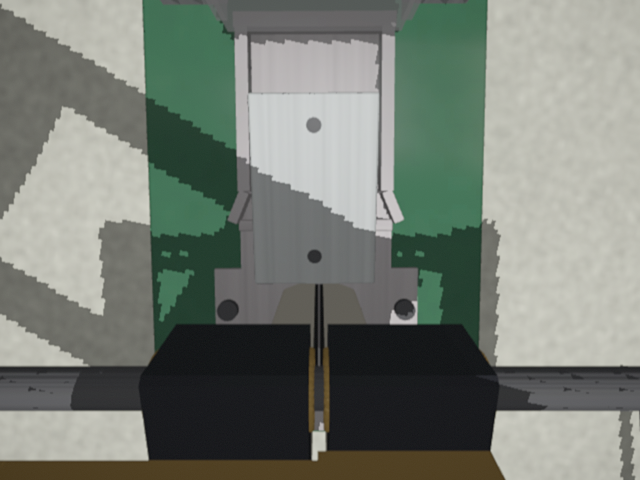

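The plate is square and inside the rails (lead v≈93, rear v≈283). I'll continue, raising the tip to clear the lip.

Emit:
{"name": "jog_arm", "arguments": {"series": "0 0 0.39 0 0 0;0 0 0.39 0 0 0;0 0.08 0.39 0 0 0;0 0.08 0.39 0 0 0;0 0.04 0.2 0 0 0"}}

```text
t: 18.35
position: [564.2, 51.8, -18.0]
orientation: [0.77, -0.63, -0.065, 0.081]
wrist_force: [-0.2, -0.8, 0.7]
finger_gap: 0.6
```

```bash
python3 - <<'E'
from h import *
s=ctrl.get_state();print(s["t"],tip(),s["wrist_force"],s["qpos"])
cv2.imwrite("pics/w11.png",ctrl.camera("wrist")[:,:,::-1])
cv2.imwrite("pics/s11.png",ctrl.camera("scene")[:,:,::-1])
E
```

```text
18.35 [-46.091  -0.965  20.24 ] [-0.197 -0.769  0.671] [-0.238  0.524  1.692  0.211  1.024 -0.564]
```

View pics/w11.png

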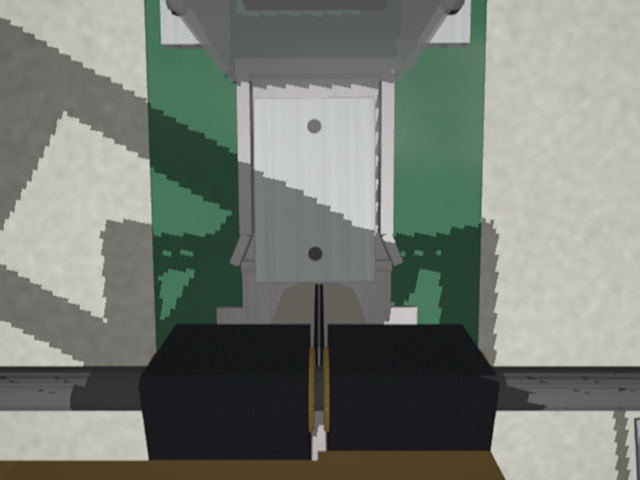

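View pics/s11.png

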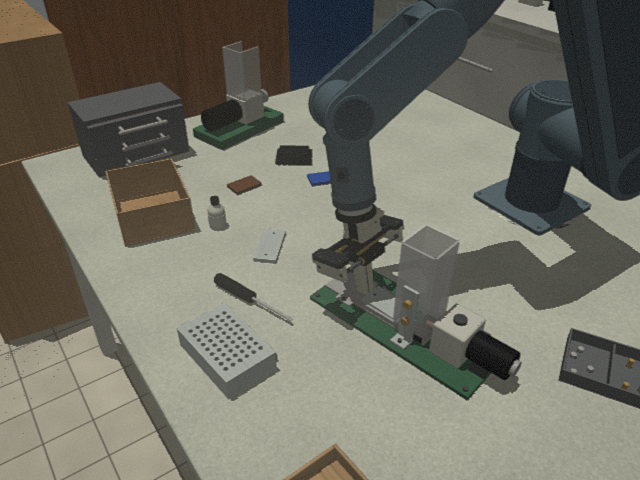

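Clear of the magazine, with about 10 mm to go. I'll use gentle steps and feel for the end stop.

Emit:
{"name": "jog_arm", "arguments": {"series": "0 0.02 0.15 0 0 0;0 0.03 0.15 0 0 0;0 0.03 0.15 0 0 0;0 0.03 0.15 0 0 0;0 0 0 0 0 0"}}

```text
t: 18.95
position: [563.1, 57.5, -17.8]
orientation: [0.77, -0.63, -0.065, 0.08]
wrist_force: [-0.7, 0.3, 0.2]
finger_gap: 0.5
```

Emit:
{"name": "jog_arm", "arguments": {"series": "0 0.02 0.1 0 0 0;0 0.02 0.1 0 0 0;0 0 0 0 0 0;0 0 0 0 0 0;0 0 0 0 0 0"}}

```text
t: 19.45
position: [562.8, 59.3, -17.8]
orientation: [0.77, -0.63, -0.065, 0.08]
wrist_force: [0.1, -0.1, 0.4]
finger_gap: 0.3
```

```bash
python3 - <<'E'
from h import *
s=ctrl.get_state();print(s["t"],tip(),s["wrist_force"])
E
```

```text
19.45 [-38.431  -1.092  20.46 ] [ 0.062 -0.068  0.357]
```

Rear estimated at −31, with no stop felt yet. Continuing 1 mm at a time.

Emit:
{"name": "jog_arm", "arguments": {"series": "0 0.02 0.1 0 0 0;0 0 0 0 0 0;0 0.02 0.1 0 0 0;0 0 0 0 0 0;0 0 0 0 0 0"}}

```text
t: 19.95
position: [562.4, 61.3, -17.7]
orientation: [0.77, -0.63, -0.065, 0.08]
wrist_force: [0.5, -0.7, 0.5]
finger_gap: 0.8
```

```bash
python3 - <<'E'
from h import *
s=ctrl.get_state();print(s["t"],tip(),s["wrist_force"])
cv2.imwrite("pics/w12.png",ctrl.camera("wrist")[:,:,::-1])
E
```

```text
19.95 [-36.439  -1.188  20.492] [ 0.484 -0.725  0.478]
```

View pics/w12.png

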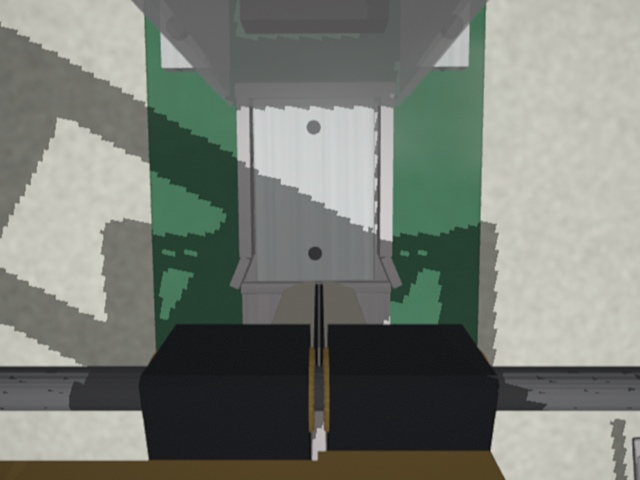

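The plate's rear edge (v≈283) is now level with the lip. Continuing by feel.

Emit:
{"name": "jog_arm", "arguments": {"series": "0 0.02 0.1 0 0 0;0 0 0 0 0 0;0 0 0 0 0 0;0 0 0 0 0 0;0 0 0 0 0 0"}}

```text
t: 20.5
position: [562.4, 61.9, -17.7]
orientation: [0.77, -0.63, -0.065, 0.08]
wrist_force: [0.0, -4.1, 0.5]
finger_gap: 0.4
```

Emit:
{"name": "jog_arm", "arguments": {"series": "0 0.02 0.1 0 0 0;0 0 0 0 0 0;0 0 0 0 0 0;0 0 0 0 0 0;0 0 0 0 0 0"}}

```text
t: 21.0
position: [562.4, 62.0, -17.7]
orientation: [0.769, -0.63, -0.065, 0.08]
wrist_force: [-0.4, -6.9, 0.9]
finger_gap: 0.4
```

```bash
python3 - <<'E'
from h import *
s=ctrl.get_state();print(s["t"],tip(),s["wrist_force"])
im=ctrl.camera("wrist")[:,:,::-1]
cv2.imwrite("pics/z13.png",cv2.resize(im[230:325,220:410],None,fx=4,fy=4,interpolation=cv2.INTER_CUBIC))
E
```

```text
21.0 [-35.63  -1.26  20.51] [-0.439 -6.881  0.866]
```

View pics/z13.png

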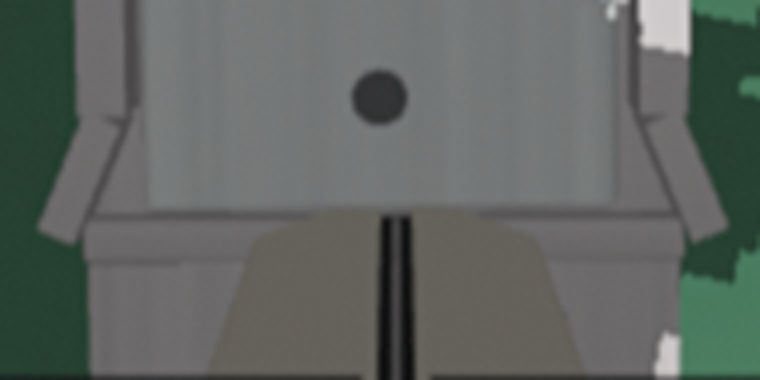

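The force rose to 7 N and the motion stalled, so the end stop is reached. The whole lip top is now visible behind the plate. I'll retreat and look.

Emit:
{"name": "jog_arm", "arguments": {"series": "0 -0.04 -0.2 0 0 0;0 -0.16 -0.8 0 0 0;0 -0.6 -1.9 0 0 0;0 -2 -2 0 0 0;0 -2 -2 0 0 0"}}

```text
t: 21.55
position: [577.2, -12.3, 15.4]
orientation: [0.771, -0.629, -0.064, 0.081]
wrist_force: [0.6, -0.3, -0.4]
finger_gap: 0.5
```

```bash
python3 - <<'E'
from h import *
s=ctrl.get_state();print(s["t"],tip(),s["wrist_force"]);np.save("p14.npy",np.r_[s["position"],s["orientation"]])
im=ctrl.camera("wrist")[:,:,::-1]; cv2.imwrite("pics/w14.png",im)
cv2.imwrite("pics/z14.png",cv2.resize(im[20:260,200:440],None,fx=2.5,fy=2.5,interpolation=cv2.INTER_CUBIC))
im=ctrl.camera("scene")[:,:,::-1]
cv2.imwrite("pics/zs14.png",cv2.resize(im[240:360,300:460],None,fx=5,fy=5,interpolation=cv2.INTER_CUBIC))
E
```

```text
21.55 [-111.54    -0.37    53.653] [ 0.637 -0.27  -0.395]
```

View pics/z14.png

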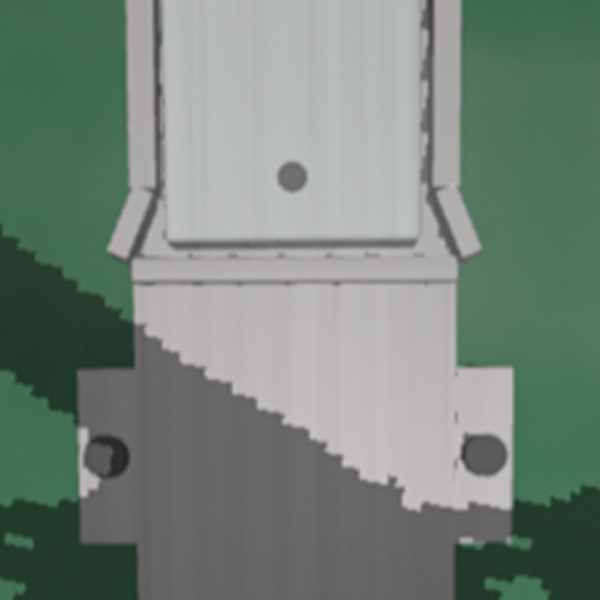

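View pics/zs14.png

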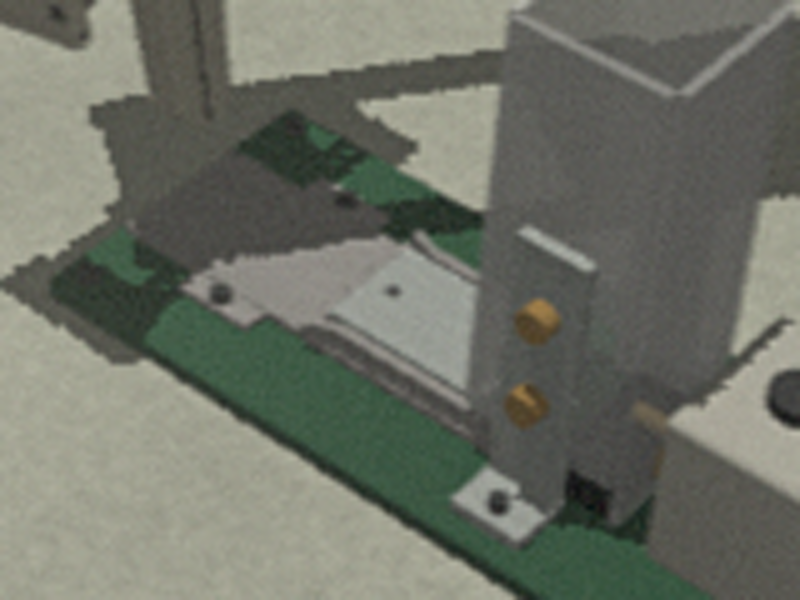

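```bash
python3 - <<'E'
from h import *
v=np.load("p14.npy");Rp=(Ro.from_quat(v[[4,5,6,3]]),v[:3])
pr=lambda x,y,z:(wpr(O+x*Ef+y*Nf+np.array([0,0,z]),Rp)[0]-[200,20]+.5)*2.5-.5
print("lip pocket",pr(-30.6,0,18),"front",pr(-35.6,0,18),"floor at lip",pr(-30.6,0,14))
for r in (-28.6,-29.6):
  for z in (24,28): print(r,z,"top",pr(r,25,z),pr(r,-25,z),"bot",pr(r,0,z-10), "w",pr(r,-25,z)[0]-pr(r,25,z)[0])
a=cv2.imread("pics/z14.png",0)
for x in (200,250,340,390): print(x,a[228:292:2,x])
E
```

```text
lip pocket [297.059 259.483] front [297.142 284.508] floor at lip [297.137 263.2  ]
-28.6 24 top [170.111 243.845] [423.824 242.768] bot [297.104 253.353] w 253.71355970636318
-28.6 28 top [167.527 239.562] [426.242 238.46 ] bot [297.026 249.448] w 258.71501033373534
-29.6 24 top [170.174 249.009] [423.795 247.938] bot [297.12  258.279] w 253.6205120633288
-29.6 28 top [167.593 244.83 ] [426.211 243.733] bot [297.043 254.467] w 258.6182587378787
200 [186 186 187 186 181 171 147 115  95  99 121 149 170 170 156 152 162 171
 173 173 174 175 176 177 176 170 142 113 118 155 174 179]
250 [187 188 189 187 181 166 142 115  99 105 129 156 175 176 166 161 166 172
 173 174 175 176 177 178 177 170 146 134 148 172 180 182]
340 [189 189 189 187 178 159 132 109 105 122 152 176 184 175 163 160 167 173
 174 175 176 177 178 180 177 167 143 134 151 174 182 184]
390 [186 187 187 182 171 150 122 103 101 119 150 174 182 178 172 169 171 173
 173 174 176 177 178 179 175 164 142 142 163 180 182 181]
```

```bash
python3 - <<'E'
from h import *
im=cv2.imread("pics/w14.png");g=cv2.cvtColor(im,cv2.COLOR_BGR2GRAY)
for v in (70,90,104,112): print(v,"L",g[v,258:272],"R",g[v,362:376])
print("tip dz marks:")
c=cv2.resize(im[85:140,235:400],None,fx=4.8,fy=8,interpolation=cv2.INTER_CUBIC);cv2.imwrite("pics/zz14.png",c)
E
```

```text
70 L [170 171 170 150  99  95 135 140 171 187 190 189 188 188] R [187 186 183 181 180 166 125 109 109  95  98 134 165 171]
90 L [170 171 173 166 115  94 127 148 169 187 190 189 189 188] R [189 188 186 183 182 168 128 111 109  95 106 150 171 172]
104 L [123  91  86  91 123 167 175 171 167 183 190 191 189 189] R [191 190 187 185 182 169 160 173 178 177 158 114  91  88]
112 L [ 98 143 172 177 176 176 172 154 159 182 191 191 191 191] R [192 190 188 186 183 170 161 173 177 177 176 177 172 133]
tip dz marks:
```

View pics/zz14.png

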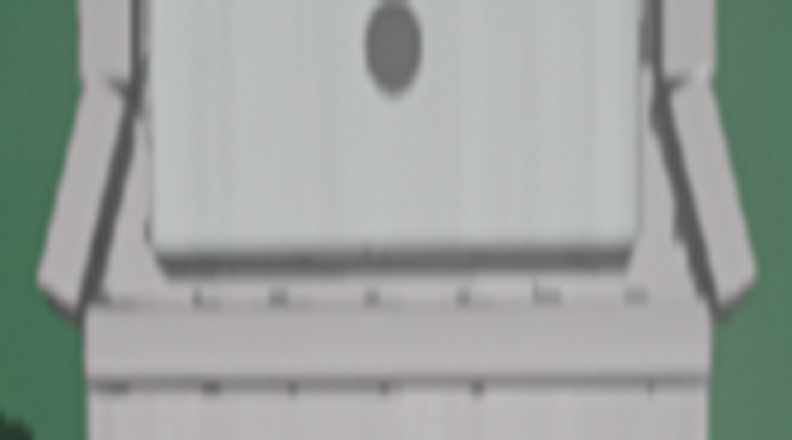

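The plate's rear width measures 101.3 px. A flat plate (top at 24 mm) would give about 101.5 px and a raised rear about 103.5 px. A strip of pocket floor shows between the plate and the lip, so it is down and clear of the lip. I'll lift away for a last check of the rest.

Emit:
{"name": "jog_arm", "arguments": {"series": "0 -3 -1 0 0 0;0 -4 -2 0 0 0;0 -4 -2 0 0 0;0 -2 -1 0 0 0;0 0 0 0 0 0"}}

```text
t: 22.15
position: [597.2, -96.6, 133.2]
orientation: [0.769, -0.631, -0.066, 0.078]
wrist_force: [0.3, 0.8, -0.1]
finger_gap: 1.0
```

```bash
python3 - <<'E'
from h import *
s=ctrl.get_state();print(s["t"],tip(),s["wrist_force"],s["qvel"])
cv2.imwrite("pics/t15.png",ctrl.camera("top")[:,:,::-1])
cv2.imwrite("pics/w15.png",ctrl.camera("wrist")[:,:,::-1])
E
```

```text
22.15 [-198.029   -2.092  171.439] [ 0.296  0.849 -0.065] [ 0.031  0.026  0.091  0.013 -0.038  0.01 ]
```

View pics/t15.png

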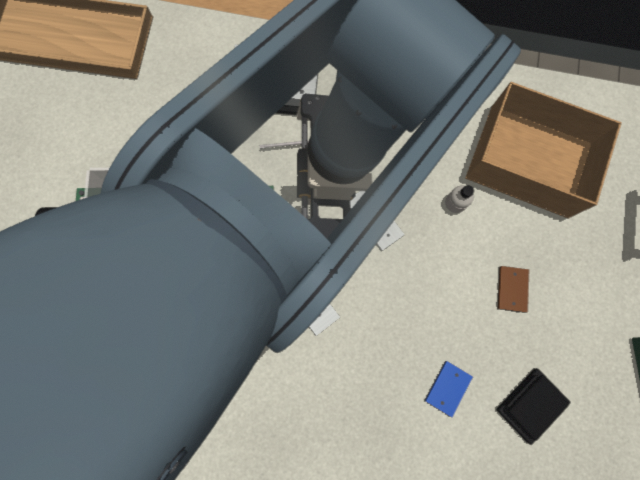

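View pics/w15.png

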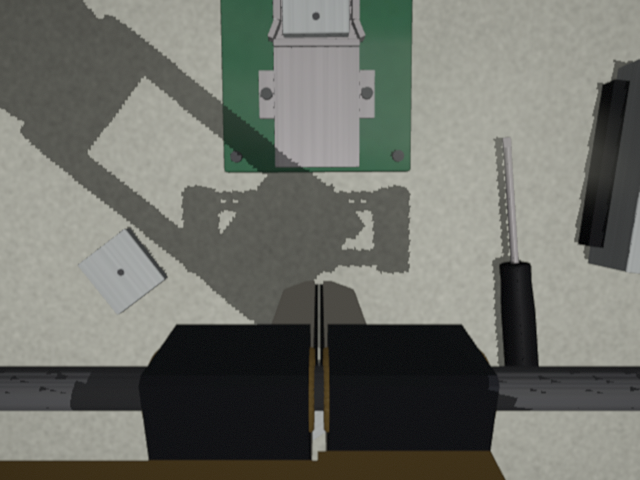

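The plate sits in the pocket (rear v≈35, just ahead of the lip). The short plate and screwdriver lie undisturbed, and the gripper is in free air. Handing in.

```bash
python3 -c "
from workcell import ctrl
print(ctrl.job_done())"
```

```text
the job is handed in; nothing more can be done
None
```

The 76 mm plate is in the feeder pocket behind the lip. I handed the job in at about 22 s, with the gripper in free air and no force on the wrist.

**What I did:** I laid the plate's end about 10 mm over the lip, between the rails, and let go. I then pushed it from behind with closed fingers. The end stop was felt at 4 to 7 N, where the finger stopped advancing, and I backed away.

**What went wrong:** My first grasp closed above the plate. The real fingertips sit about 39 mm short of the reported TCP. I saw this in the cameras and confirmed it by touching the bench (11.6 N), then corrected for it.

**Last checks:**
- **Plate seated:** It lies square between the rails. Its rear edge is about 2 mm past the lip, with pocket floor visible in between. Its apparent width matches lying flat (101.3 px measured, about 101.5 expected flat, 103.5 if raised). I judged flatness from the camera only and did not touch-probe it.
- **Lip position:** The top and wrist cameras agreed on it, about 10.6 mm from the midway setting, towards the entry side.
- **Other items:** The short plate, screwdriver, oil bottle and the blue and brown pieces look unmoved. The arm hid most of the long plate in the last top view; the visible corner is where it was.

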